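Square up a frame corner with a set square and hold it

TASK

One side of the small wooden frame on the plywood board has swung in, so its corner is too narrow. Take the set square by its grip bar, lay it flat on the board and press its right-angled corner into the inside corner of the two rails until the side rail is pushed out square and both rails lie flush against the square. Finish while still holding the square there by its grip bar, pressing it firmly (about 10 N) against both rails (do not let go), and leave the other things on the desk alone.

Things in the scene. Friction and masses are not known exactly. Their poses are not given: they have to be found in the camera images.
- board: fixed plywood board, 210 x 210 mm, 9 mm thick, lying on the desk; origin at the centre of its underside, z up. It carries both frame rails, along its +x edge and its +y edge. Its position and yaw vary. The aluminium square slides on wood with friction of about 0.25: bear only lightly on the board, or friction takes up the push meant for the rails.
- end_rail: fixed pale wooden frame rail on the board, 22 mm wide, 24 mm high (top 33 mm above the desk). Origin at the frame's inside corner, on the board's upper face (9 mm above the desk); axes as the board's. Its inner face is the plane x = 0, looking to -x; it runs from y = +22 to -173 mm. In the squared frame the side rail's inner face is the plane y = 0.
- side_rail (a joint): swing of the pivoting rail, in rad: 0 = square to the end rail, negative = its free end has swung inwards, to -y of the board (it starts at -0.15 to -0.06), positive = pushed out too far (stop at +0.06). It stays where it is left: a stiff joint of 0.35 N m, so about 3 N pushes it out at 120 mm from the pivot, which is at x = 0, y = +11 mm in the end_rail frame.
- side_rail_end (a point): free end of the side rail's inner face, half-way up. The side rail is 22 mm wide, 24 mm high and 172 mm long and runs from the inside corner towards -x of the board, along its +y edge.
- square_grip (a point): middle of the grip bar of the loose set square (0.11 to 0.22 kg), 18 mm above its underside. The black bar, 70 mm long, 14 mm wide, top 36 mm above the underside, stands on the triangle's long side. It runs along (1,-1), so grip it across its 14 mm, along (1,1). The heel lies at (+55,+55,-18) mm. Towards the heel the triangle is open for 37 mm from the bar's face.
- square_heel (a point): the set square's outer right-angled corner, on its underside; axes as square_grip. The square is an open aluminium triangle, 8 mm thick; its two legs, 24 mm wide, outer edges 120 mm, run from the heel to -x and -y. When home its axes are parallel to end_rail's, its outer leg faces lie on the rails' inner faces and the heel is at end_rail's origin.
- binder_clip: bystander: black binder clip standing on the desk beyond the work, 32 x 29 x 38 mm; origin under its centre
- tin_small: bystander: small round metal tin beyond the work, 50 mm across, 19 mm high; origin under its centre
- eraser: bystander: eraser, 19 x 43 x 13 mm, on the near part of the desk; origin under its centre
- pencil: bystander: pencil, 8 x 172 x 8 mm, lying on the near part of the desk along its own y; origin under its centre
Mind the look-alikes: they are no part of the job. There is more than one size of the part that bears square_grip; the job needs the middle-sized.

How it is judged:
By the outcome, as a careful person would: the job done as asked, in the order asked, and still so for the second after the job is handed in, while the arm keeps its last pose, push and grip.
It also fails if it takes over 42 s, if anything falls off the work surface, if the arm or the gripper's body presses on something with over 40 N, if the wrist force passes 120 N, or if a joint passes its speed limit or range.

ROBOT

A 6-joint arm with a two-finger parallel gripper is mounted at the origin on a cart in front of the work surface, level with it; the furniture and walls round the work are solid. World frame = base frame: x ahead of the robot, y to its left, z up, the work surface at z = 0. Lengths are in m, angles in degrees, forces in N, time in s.
With the tool pointing down it reaches from about 0.25 to 0.725 m from the base axis. Payload 9.7 kg.
Tool frame: the origin (TCP) lies on the centre line of the jaws, within the pads' length; the fingertips stand 17 mm ahead of it and the grasp point (between the pads) lies 2 mm behind it (bot.tip_extent is the distance from the TCP to the fingertips, in m); z points along the fingers, y is the line along which they close (so a half turn about z gives the same grasp; the last joint's range is limited). The gripper opens to 85 mm and grips with 20 to 120 N. Pads are 22 mm wide; open, the fingers measure 114 mm over their backs; the gripper's body (76 mm by 85 mm) begins 54 mm behind the grasp point. The pads swing forward as they close: fully open they stand 13 mm farther back than shut.
Start: joints at [71.792, 4.979, 10.078, 95.1, 0, 90], TCP at [0.172, 0.522, 0.248] pointing down, gripper open.
Joint ranges: [-179.16, 179.16], [-48.56, 103.87], [-65.8, 70.77], [-126.05, 130.52], [-82.76, 87.17], [-180, 180]. Speed limits (degrees/s): [127.2, 127.2, 147.25, 180, 180, 180].

INTERFACE

Orientations are given as [roll, pitch, yaw] about the fixed x, y, z axes, in that order (R = Rz(yaw) Ry(pitch) Rx(roll)).
In Python, from workcell import bot gives the robot as it stands.
- The arm moves only by the tool carry_out, never from a script. Its argument "moves" is text: rows parted by semicolons, each of 7 numbers parted by spaces: the shift along the tool's x, y, z in mm, then the turn, a rotation vector about the tool's x, y, z in degrees, then the finger opening in mm, from 0 to 85.4. A call has 1 to 20 rows; each row is the pose to reach, as a shift and turn from the pose commanded when the call began, along the tool's axes at that moment; what a row does not reach only later rows make up. A row lasts 1/10 s, in which the tool goes at most 50 mm and 8.59 degrees, less where a joint would pass 70% of its speed; a pose out of reach is approached as far as the arm can. A call with a gripper value outside its range is refused whole. The fingers move at their own pace and stop on an object; "force" is the grip in N (left out, the last holds). Time passes only in rows, so rows that repeat a pose let the fingers close. It gives the time, the measured TCP pose, the force, the opening and the grip force at its end, in the units of the state.
- bot.get_obs(): the state, without advancing time (a new reading comes with each control period).
- bot.camera(name): name is "scene" or "top" or "wrist"; returns a dict with "img" (480x640x3 uint8, red, green, blue), "mtx" (3x3 intrinsics, pixels), "position" and "orientation" of the camera in the world; the wrist camera has in their place "mount" (4x4, takes a point from camera to tool coordinates, whose origin is the TCP and whose axes are the flange's). Camera axes: x right, y up, looking along -z (the intrinsics and any distortion apply to the point x, -y, -z); pixel columns grow to the right and rows downward; lengths in m; the calibration is good to about 2 mm. A picture is of the moment at which its call begins: read the wrist's pose just before it. There is no depth.
- bot.job_done(): hands the job in; it is judged then, once.
The state is a dict: "time": time; "q": joint angles; "qd": joint speeds; "joint_efforts": joint torques, N m; "ee_pos": TCP position; "tcp_rot": TCP orientation; "wrist_force": force on the tool from outside, world axes, zero at the start; "torque": the same for the moment, N m; "opening": finger opening in m; "grasp_force": force on a finger pad.
Only numpy, scipy, OpenCV 4.12 (cv2) and the standard library are available. Lean on these libraries where they do the work, as an engineer would, in place of code of your own. Each camera call takes 0.05 s, during which the arm holds its last target. There are 200 camera calls.

## Working session

There is one attempt and no reset: what is moved stays moved. The work goes in short steps, Python scripts to look and compute and a tool call to move; the robot and the scene stay as the last step left them, time stands still between calls to the robot, and variables do not carry over. Pictures are saved under pics/ and viewed, at most 10 in all, crops included, and the job is handed in when it is done.

Besides the shell and the picture viewer there is one more tool, called after ">>>" as name(argument=value, ...), one argument or row to a line, values as JSON. carry_out: Moves the arm, as the interface text tells. Its arguments: {"type":"object","properties":{"moves":{"type":"string"},"force":{"type":"number"}},"required":["moves"]}

```bash
mkdir -p pics
cat > h.py <<'E'
import numpy as np, cv2
from scipy.spatial.transform import Rotation as R
from workcell import bot
def snap(n,f):
    o=bot.get_obs(); c=bot.camera(n); cv2.imwrite('pics/'+f,c['img'][:,:,::-1]); return o,c
E
python3 - <<'E'
from h import *
for n in('top','scene'):
    o,c=snap(n,n+'0.png'); print(n,{k:v for k,v in c.items() if k!='img'})
print(o)
E
```

```text
top {'mtx': array([[549.10740608,   0.        , 322.31547272],
       [  0.        , 549.10740608, 238.51351   ],
       [  0.        ,   0.        ,   1.        ]]), 'position': array([-0.16779243, -0.17441824,  1.56560404]), 'orientation': array([ 25.65714907,  -0.21079518, -90.91183646])}
scene {'mtx': array([[565.68807056,   0.        , 317.87470694],
       [  0.        , 565.68807056, 239.75125967],
       [  0.        ,   0.        ,   1.        ]]), 'position': array([-0.34469205, -0.56347985,  1.43640403]), 'orientation': array([ 34.51925507,   0.26147259, -68.6114643 ])}
{'time': 0.05, 'q': array([ 7.17919082e+01,  5.01121398e+00,  1.00351330e+01,  9.50985544e+01,
       -8.54913601e-04,  9.00009760e+01]), 'qd': array([ 0.0033397 ,  0.00322172,  0.1269712 , -0.05608278,  0.0149929 ,
        0.04903792]), 'joint_efforts': array([ 1.35023827e-03, -5.22083652e+01,  4.66113782e+01,  1.70315121e-02,
        1.05916642e-04,  1.55199058e-05]), 'ee_pos': array([0.17180071, 0.52227341, 0.24758803]), 'tcp_rot': array([-1.79925365e+02,  8.56184243e-04,  1.61790933e+02]), 'wrist_force': array([ 0.44647845, -0.026032  ,  0.2477567 ]), 'torque': array([ 0.00623906, -0.03487025, -0.0235146 ]), 'grasp_force': 0.0, 'opening': 0.08522632555685479}
```

View pics/top0.png

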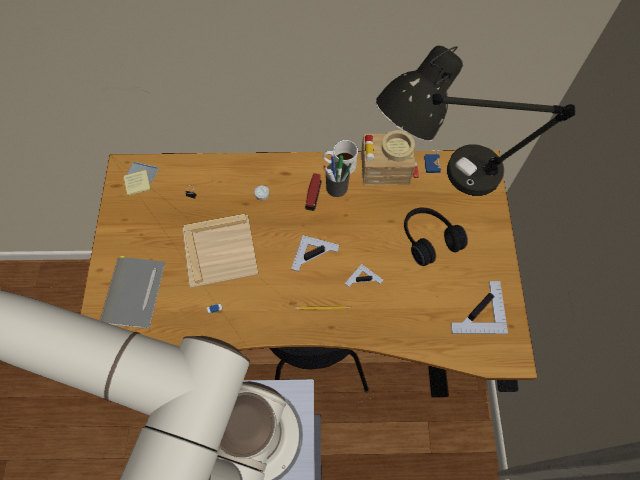

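View pics/scene0.png

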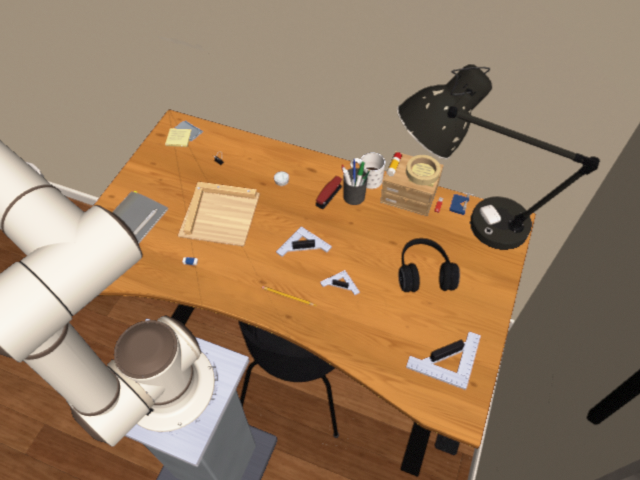

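The top view shows the board centred near (220,250), with its rails on the left and upper edges. The middle-sized square is near (313,253), with its heel near (304,238). The small one is near (363,277) and the large one near (488,312). I'll enlarge the work area.

Run:
```python
from h import *
i=cv2.imread('pics/top0.png')[205:295,175:345]
cv2.imwrite('pics/crop1.png',cv2.resize(i,None,fx=4.7,fy=4.7,interpolation=cv2.INTER_CUBIC))
```

```text
(no output)
```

View pics/crop1.png

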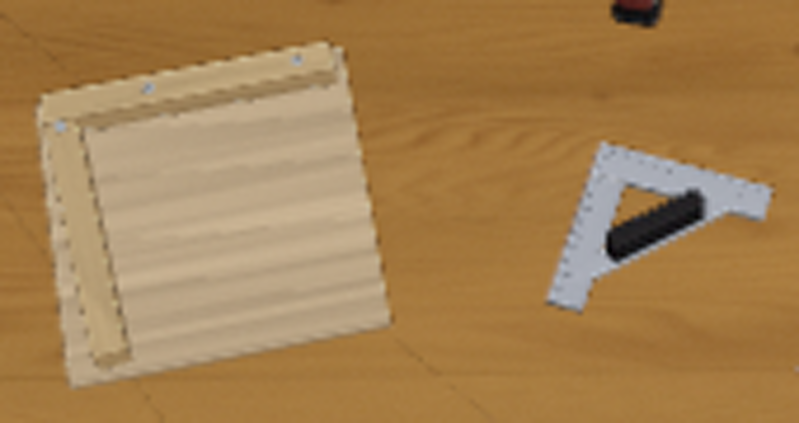

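```bash
cat >> h.py <<'E'
def ray(c,uv,z,pose=None):
    if pose is None: P=np.array(c['position']); Q=R.from_euler('xyz',c['orientation'],degrees=True).as_matrix()
    else: Q=pose[:3,:3];P=pose[:3,3]
    K=c['mtx']; d=Q@np.array([(uv[0]-K[0,2])/K[0,0],-(uv[1]-K[1,2])/K[1,1],-1.])
    return P+d*(z-P[2])/d[2]
def wpose(o,c):
    T=np.eye(4);T[:3,:3]=R.from_euler('xyz',o['tcp_rot'],degrees=True).as_matrix();T[:3,3]=o['ee_pos'];return T@np.array(c['mount'])
E
python3 - <<'E'
from h import *
c=bot.camera('top')
for n,u,v,z in [('heel',603,142,.008),('legx',547,303,.008),('legy',772,185,.008),('bar1',704,196,.036),('bar2',610,246,.036),('barmid',657,221,.036),
 ('brdNR',390,323,.009),('brdNL',72,387,.009),('corner',84,130,.009),('endR',340,82,.009),('sideEnd',131,357,.009)]:
    print(n,ray(c,(u/4.7+175,v/4.7+205),z).round(4))
c=bot.camera('wrist');print(c['mount'],c['mtx'])
E
```

```text
heel [ 0.5926 -0.1322  0.008 ]
legx [ 0.4764 -0.0956  0.008 ]
legy [ 0.5592 -0.2448  0.008 ]
bar1 [ 0.5388 -0.1989  0.036 ]
bar2 [ 0.504  -0.1374  0.036 ]
barmid [ 0.5213 -0.168   0.036 ]
brdNR [0.4634 0.006  0.009 ]
brdNL [0.4222 0.2083 0.009 ]
corner [0.606  0.2164 0.009 ]
endR [0.6399 0.046  0.009 ]
sideEnd [0.4422 0.1721 0.009 ]
[[ 7.16636519e-05  9.61959261e-01  2.73192927e-01  7.06768289e-02]
 [ 9.99999633e-01 -3.02235285e-04  8.01903649e-04  1.05295224e-04]
 [ 8.53967183e-04  2.73192770e-01 -9.61958929e-01 -1.26036214e-01]
 [ 0.00000000e+00  0.00000000e+00  0.00000000e+00  1.00000000e+00]] [[391.52452711   0.         322.3744108 ]
 [  0.         391.52452711 234.12265458]
 [  0.           0.           1.        ]]
```

The middle square has yaw ≈ -17° and its grip is at about (0.524,-0.169). The board has yaw ≈ 11.4° and its inside corner is at about (0.606,0.216). These agree with the given sizes. Next I'll move above the square.

>>> carry_out(
  moves="-550 -546 28 0 0 44 85;-550 -546 28 0 0 44 85;-550 -546 28 0 0 44 85;-550 -546 28 0 0 44 85;-550 -546 28 0 0 44 85;-550 -546 28 0 0 44 85;-550 -546 28 0 0 44 85;-550 -546 28 0 0 44 85;-550 -546 28 0 0 44 60;-550 -546 28 0 0 44 40;-550 -546 28 0 0 44 40;-550 -546 28 0 0 44 40;-550 -546 28 0 0 44 40;-550 -546 28 0 0 44 40;-550 -546 28 0 0 44 40;-550 -546 28 0 0 44 40;-550 -546 28 0 0 44 40;-550 -546 28 0 0 44 40;-550 -546 28 0 0 44 40",
)

```text
time: 2.1
ee_pos: [0.5234, -0.1673, 0.2205]
tcp_rot: [180.0, -0.0, 117.8]
wrist_force: [-0.0, -0.2, 0.4]
opening: 0.0399
grasp_force: 0.0
```

Run:
```python
from h import *
o,c=snap('wrist','w1.png'); print(o['ee_pos'],o['tcp_rot'],o['time'],o['opening'])
```

```text
[ 0.52338561 -0.16725449  0.22046373] [ 1.79996710e+02 -1.21236040e-02  1.17828407e+02] 2.1 0.039941027420678725
```

View pics/w1.png

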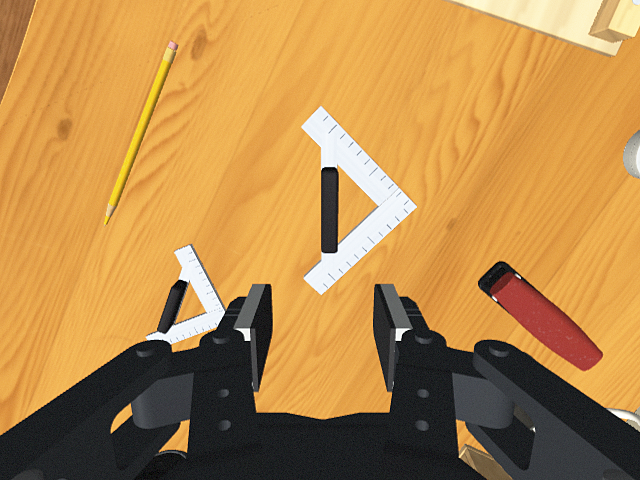

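The wrist view shows the middle square with its heel at (417,208) and leg tips at (320,107) and (321,294). The bar's top is centred at about (330,210) and upright between the pads. The board's corner shows at the upper right.

Run:
```python
from h import *
o=bot.get_obs();c=bot.camera('wrist');P=wpose(o,c)
Q=R.from_euler('xyz',o['tcp_rot'],degrees=True).as_matrix()
for n,u,v,z in [('heel',417,208,.008),('legx',320,107,.008),('legy',321,294,.008),('bar',330,210,.036),('b1',329,168,.036),('b2',329,253,.036)]:
    p=ray(c,(u,v),z,P); print(n,p.round(4),'tool mm',(Q.T@(p-o['ee_pos'])*1e3).round(1))
```

```text
heel [ 0.5973 -0.1304  0.008 ] tool mm [ -2.1  82.4 212.7]
legx [ 0.4821 -0.0954  0.008 ] tool mm [ 82.8  -3.1 212.7]
legy [ 0.5609 -0.2431  0.008 ] tool mm [-84.6  -2.4 212.7]
bar [ 0.527  -0.1627  0.036 ] tool mm [  2.2   5.1 184.7]
b1 [ 0.5103 -0.1333  0.036 ] tool mm [ 36.    4.1 184.7]
b2 [ 0.5436 -0.1955  0.036 ] tool mm [-34.5   4.5 184.7]
```

>>> carry_out(
  moves="0 4.5 50 0 0 0 40;0 4.5 100 0 0 0 40;0 4.5 140 0 0 0 40;0 4.5 170 0 0 0 40;0 4.5 185 0 0 0 40;0 4.5 193 0 0 0 40;0 4.5 193 0 0 0 40;0 4.5 193 0 0 0 5;0 4.5 193 0 0 0 5;0 4.5 193 0 0 0 5;0 4.5 193 0 0 0 5;0 4.5 193 0 0 0 5;0 4.5 193 0 0 0 5",
  force=80,
)

```text
time: 3.5
ee_pos: [0.5288, -0.1663, 0.0292]
tcp_rot: [179.9, 0.1, 117.8]
wrist_force: [-0.2, -0.1, 5.4]
opening: 0.0129
grasp_force: 79.5
```

>>> carry_out(
  moves="0 0 -30 0 0 0 5;0 0 -80 0 0 0 5;0 0 -120 0 0 0 5;248 147 -190 0 0 -28.6 5;248 147 -190 0 0 -28.6 5;248 147 -190 0 0 -28.6 5;248 147 -190 0 0 -28.6 5;248 147 -190 0 0 -28.6 5;248 147 -190 0 0 -28.6 5;248 147 -190 0 0 -28.6 5;248 147 -190 0 0 -28.6 5;248 147 -190 0 0 -28.6 5;248 147 -190 0 0 -28.6 5;248 147 -190 0 0 -28.6 5",
)

```text
time: 4.9
ee_pos: [0.5421, 0.1209, 0.2172]
tcp_rot: [-180.0, -0.0, 146.3]
wrist_force: [0.8, -0.8, -1.9]
opening: 0.0126
grasp_force: 78.7
```

Run:
```python
from h import *
o,c=snap('wrist','w2.png'); print(o['ee_pos'],o['tcp_rot'],o['time'],o['opening'],o['wrist_force'])
```

```text
[0.54211919 0.12086379 0.21719349] [-1.79988352e+02 -3.70336561e-03  1.46293791e+02] 4.9 0.012614666934315627 [ 0.76031602 -0.82119898 -1.88218942]
```

View pics/w2.png

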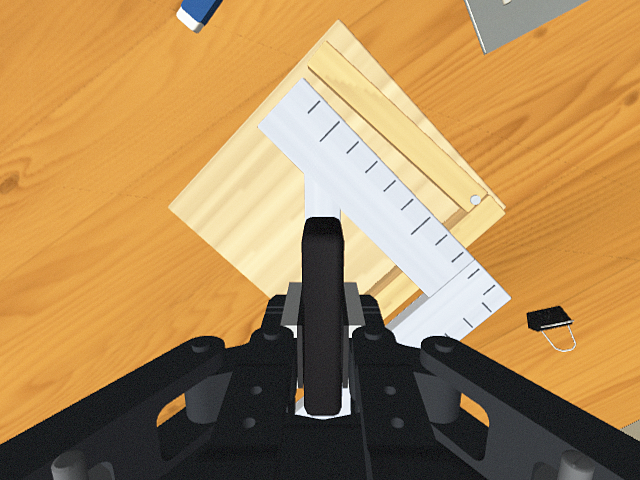

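The wrist view shows the held square with its heel at (511,298) and leg tip at (304,78), and the bar between the pads. The board corners are at (339,21), (169,207) and about (504,211). The side rail lies behind the long leg.

Run:
```python
from h import *
o=bot.get_obs();c=bot.camera('wrist');P=wpose(o,c)
p={}
for n,u,v,z in [('heel',511,298,.196),('tip',304,78,.196),('NL',339,21,.009),('NR',169,207,.009),('FL',505,211,.009),('pin',475,200,.033)]:
    p[n]=ray(c,(u,v),z,P)[:2]; print(n,p[n].round(4))
a=lambda d:np.degrees(np.arctan2(d[1],d[0]))
print('board yaw',a(p['NL']-p['NR'])-90,a(p['FL']-p['NL']),np.linalg.norm(p['NL']-p['NR']),np.linalg.norm(p['FL']-p['NL']))
print('sq yaw',a(p['heel']-p['tip']),np.linalg.norm(p['heel']-p['tip']))
y=np.radians(11.6);B=np.array([[np.cos(y),-np.sin(y)],[np.sin(y),np.cos(y)]])
print('heel rel TCP in sq axes',B.T@(p['heel']-o['ee_pos'][:2]))
for q in('NL','NR','FL','pin'): print(q,'rel (.606,.2164)',(B.T@(p[q]-[.606,.2164])).round(4))
```

```text
heel [0.5834 0.1859]
tip [0.4669 0.1629]
NL [0.4274 0.2121]
NR [0.4676 0.0095]
FL [0.6329 0.2512]
pin [0.6007 0.2287]
board yaw 11.197433868741001 10.776890251291361 0.2065502643703583 0.2091888680292554
sq yaw 11.153548269158406 0.11874713612622892
heel rel TCP in sq axes [0.05352323 0.05524661]
NL rel (.606,.2164) [-0.1758  0.0317]
NR rel (.606,.2164) [-0.1772 -0.1748]
FL rel (.606,.2164) [0.0334 0.0287]
pin rel (.606,.2164) [-0.0027  0.0131]
```

Yaws agree within 0.2° and the standoff is about 27 mm on each axis. I'll descend here.

>>> carry_out(
  moves="0 0 50 0 0 0 5;0 0 95 0 0 0 5;0 0 130 0 0 0 5;0 0 155 0 0 0 5;0 0 168 0 0 0 5;0 0 174 0 0 0 5;0 0 175 0 0 0 5;0 0 175 0 0 0 5",
)

```text
time: 5.8
ee_pos: [0.5429, 0.1221, 0.0436]
tcp_rot: [179.9, 0.1, 146.4]
wrist_force: [0.5, 0.5, -1.8]
opening: 0.0123
grasp_force: 78.5
```

>>> carry_out(
  moves="0 0 2 0 0 0 5;0 0 2 0 0 0 5;0 0 2 0 0 0 5",
)

```text
time: 6.1
ee_pos: [0.5423, 0.122, 0.0408]
tcp_rot: [180.0, 0.0, 146.4]
wrist_force: [0.1, -0.5, -1.8]
opening: 0.0124
grasp_force: 78.5
```

>>> carry_out(
  moves="0 0 1 0 0 0 5;0 0 1.5 0 0 0 5;0 0 1.5 0 0 0 5",
)

```text
time: 6.4
ee_pos: [0.542, 0.122, 0.0387]
tcp_rot: [-180.0, -0.0, 146.4]
wrist_force: [0.3, -0.0, -0.6]
opening: 0.0124
grasp_force: 78.5
```

>>> carry_out(
  moves="0 0 0.5 0 0 0 5;0 0 1 0 0 0 5;0 0 1 0 0 0 5",
)

```text
time: 6.7
ee_pos: [0.5423, 0.122, 0.0382]
tcp_rot: [180.0, 0.0, 146.4]
wrist_force: [-1.4, -0.3, 3.3]
opening: 0.0124
grasp_force: 79.3
```

>>> carry_out(
  moves="0 0 -0.6 0 0 0 5;-4 4 -0.6 0 0 0 5;-8 8 -0.6 0 0 0 5;-12 12 -0.6 0 0 0 5;-14.2 14 -0.6 0 0 0 5;-14.2 14 -0.6 0 0 0 5",
)

```text
time: 7.3
ee_pos: [0.5623, 0.1259, 0.0383]
tcp_rot: [180.0, 0.0, 146.4]
wrist_force: [0.5, -0.8, -0.8]
opening: 0.0126
grasp_force: 78.9
```

>>> carry_out(
  moves="-1 1 0 0 0 0 5;-2.1 2.1 0 0 0 0 5;-2.1 2.1 0 0 0 0 5",
)

```text
time: 7.6
ee_pos: [0.5646, 0.1264, 0.0383]
tcp_rot: [-180.0, -0.0, 146.4]
wrist_force: [0.5, 0.1, -0.4]
opening: 0.0123
grasp_force: 78.8
```

>>> carry_out(
  moves="-1 1 0 0 0 0 5;-1.4 1.4 0 0 0 0 5;-1.4 1.4 0 0 0 0 5",
)

```text
time: 7.9
ee_pos: [0.5666, 0.1268, 0.0384]
tcp_rot: [180.0, 0.0, 146.4]
wrist_force: [-0.2, -1.5, -1.3]
opening: 0.0123
grasp_force: 78.8
```

>>> carry_out(
  moves="-1 1 0 0 0 0 5;-1.4 1.4 0 0 0 0 5;-1.4 1.4 0 0 0 0 5",
)

```text
time: 8.2
ee_pos: [0.5686, 0.1272, 0.0384]
tcp_rot: [180.0, 0.0, 146.4]
wrist_force: [0.8, -0.1, -1.1]
opening: 0.0127
grasp_force: 78.8
```

>>> carry_out(
  moves="-1 1 0 0 0 0 5;-1.4 1.4 0 0 0 0 5;-1.4 1.4 0 0 0 0 5",
)

```text
time: 8.5
ee_pos: [0.5705, 0.1275, 0.0384]
tcp_rot: [180.0, 0.0, 146.4]
wrist_force: [-0.0, 0.5, -1.0]
opening: 0.0123
grasp_force: 78.8
```

>>> carry_out(
  moves="-1 1 0 0 0 0 5;-1.4 1.4 0 0 0 0 5;-1.4 1.4 0 0 0 0 5",
)

```text
time: 8.8
ee_pos: [0.5711, 0.1277, 0.0384]
tcp_rot: [-179.9, -0.1, 146.4]
wrist_force: [-8.5, -1.6, 4.6]
opening: 0.0124
grasp_force: 79.5
```

Contact with the end rail is made, at 8.5 N. I'll ease off slightly and then push towards the side rail.

>>> carry_out(
  moves="0.9 -0.9 -0.2 0 0 0 5;3.7 2 -0.2 0 0 0 5;6.5 4.8 -0.2 0 0 0 5;9.3 7.7 -0.2 0 0 0 5;11.4 9.8 -0.2 0 0 0 5;11.4 9.8 -0.2 0 0 0 5",
)

```text
time: 9.4
ee_pos: [0.568, 0.143, 0.0385]
tcp_rot: [-180.0, -0.0, 146.4]
wrist_force: [-2.9, 0.1, -1.5]
opening: 0.0126
grasp_force: 78.7
```

>>> carry_out(
  moves="1 1 0 0 0 0 5;2.1 2.1 0 0 0 0 5;2.1 2.1 0 0 0 0 5",
)

```text
time: 9.7
ee_pos: [0.5675, 0.1452, 0.0384]
tcp_rot: [-180.0, -0.0, 146.4]
wrist_force: [-3.5, -1.7, -1.0]
opening: 0.0121
grasp_force: 78.7
```

Run:
```python
from h import *
o=bot.get_obs();print(o['ee_pos'],o['tcp_rot'],o['wrist_force'],o['torque'])
```

```text
[0.56751512 0.14522145 0.03844624] [-1.79970017e+02 -7.41375151e-03  1.46392002e+02] [-3.52207779 -1.70920464 -0.962685  ] [-0.34016001  0.58378764 -0.04482827]
```

>>> carry_out(
  moves="1 1 0 0 0 0 5;2.1 2.1 0 0 0 0 5;2.8 2.8 0 0 0 0 5;2.8 2.8 0 0 0 0 5",
)

```text
time: 10.1
ee_pos: [0.5668, 0.1489, 0.0385]
tcp_rot: [-180.0, 0.0, 146.4]
wrist_force: [-3.4, -4.5, -1.5]
opening: 0.0122
grasp_force: 78.7
```

>>> carry_out(
  moves="1 1 0 0 0 0 5;1.4 1.4 0 0 0 0 5;1.4 1.4 0 0 0 0 5",
)

```text
time: 10.4
ee_pos: [0.5664, 0.1509, 0.0385]
tcp_rot: [-180.0, -0.0, 146.4]
wrist_force: [-2.7, -4.2, -2.9]
opening: 0.0123
grasp_force: 78.7
```

>>> carry_out(
  moves="1 1 0 0 0 0 5;1.4 1.4 0 0 0 0 5;1.4 1.4 0 0 0 0 5",
)

```text
time: 10.7
ee_pos: [0.566, 0.1528, 0.0384]
tcp_rot: [-180.0, -0.0, 146.4]
wrist_force: [-3.3, -4.1, -2.0]
opening: 0.0125
grasp_force: 78.7
```

>>> carry_out(
  moves="0.7 0.7 0 0 0 0 5;1 1 0 0 0 0 5;1 1 0 0 0 0 5",
)

```text
time: 11.0
ee_pos: [0.5658, 0.1539, 0.0385]
tcp_rot: [-179.9, 0.0, 146.4]
wrist_force: [-1.9, -5.3, -0.8]
opening: 0.0121
grasp_force: 78.8
```

>>> carry_out(
  moves="0.7 0.7 0 0 0 0 5;0.7 0.7 0 0 0 0 5",
)

```text
time: 11.2
ee_pos: [0.5658, 0.1541, 0.0386]
tcp_rot: [-179.9, 0.1, 146.3]
wrist_force: [-1.6, -10.4, 0.1]
opening: 0.0127
grasp_force: 78.8
```

Run:
```python
from h import *
o,c=snap('wrist','w3.png');print(o['ee_pos'],o['tcp_rot'],o['wrist_force'],o['torque'])
```

```text
[0.56575859 0.1540796  0.03858898] [-1.79876134e+02  9.75592147e-02  1.46327765e+02] [ -1.64567843 -10.41305179   0.05981569] [-2.10293743  0.41026753 -0.06608342]
```

View pics/w3.png

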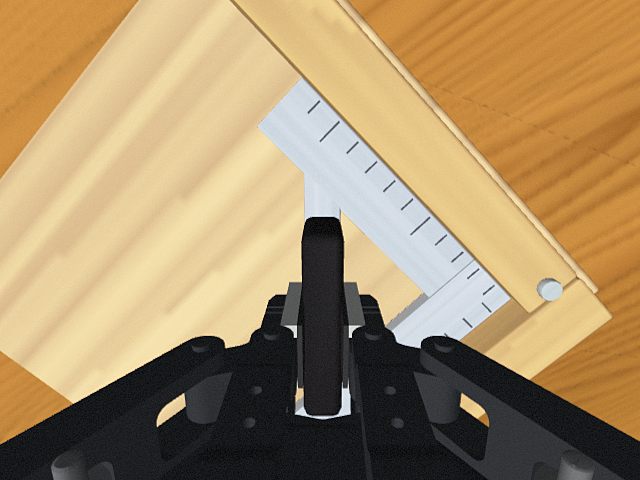

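The view shows the long leg flush along the side rail, with about 10 N on it and the heel end at the corner (510,298). Next I'll press towards the end rail.

>>> carry_out(
  moves="-0.4 0.4 -0.2 0 0 0 5;-0.8 0.8 -0.2 0 0 0 5;-0.8 0.8 -0.2 0 0 0 5",
)

```text
time: 11.55
ee_pos: [0.5659, 0.1541, 0.0386]
tcp_rot: [-179.8, -0.0, 146.3]
wrist_force: [-7.0, -10.5, 2.1]
opening: 0.0126
grasp_force: 79.4
```

```bash
cat > s.py <<'E'
from h import *
o=bot.get_obs();f=o['wrist_force'];t=np.radians(11.2)
print(o['time'],o['ee_pos'],o['tcp_rot'],f,o['torque'],'board Fx,Fy',f[0]*np.cos(t)+f[1]*np.sin(t),-f[0]*np.sin(t)+f[1]*np.cos(t))
E
python3 s.py
```

```text
11.55 [0.56585126 0.1540862  0.03856951] [-1.7979199e+02 -3.4226432e-03  1.4632912e+02] [ -6.96149541 -10.51363347   2.08867992] [-2.21163603  1.44051581 -0.05047122] board Fx,Fy -8.871023583393354 -8.961241411886114
```

>>> carry_out(
  moves="-0.1 0.3 -0.1 0 0 -0.3 5;-0.1 0.3 -0.1 0 0 -0.3 5",
)

```text
time: 11.75
ee_pos: [0.5658, 0.1541, 0.0386]
tcp_rot: [-179.8, -0.0, 146.6]
wrist_force: [-7.8, -11.4, 2.6]
opening: 0.0129
grasp_force: 79.4
```

```bash
python3 s.py
```

```text
11.75 [0.56583934 0.15408108 0.03857024] [-1.79760654e+02 -2.15097938e-02  1.46607733e+02] [ -7.8319269  -11.41652261   2.55994542] [-2.36600679  1.6459076  -0.31239324] board Fx,Fy -9.900249931850952 -9.677867472881005
```

Run:
```python
from h import *
o,c=snap('wrist','w4.png')
i=cv2.imread('pics/w4.png')[60:330,280:580]
cv2.imwrite('pics/w4c.png',cv2.resize(i,None,fx=2.2,fy=2.2,interpolation=cv2.INTER_CUBIC))
```

```text
(no output)
```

View pics/w4c.png

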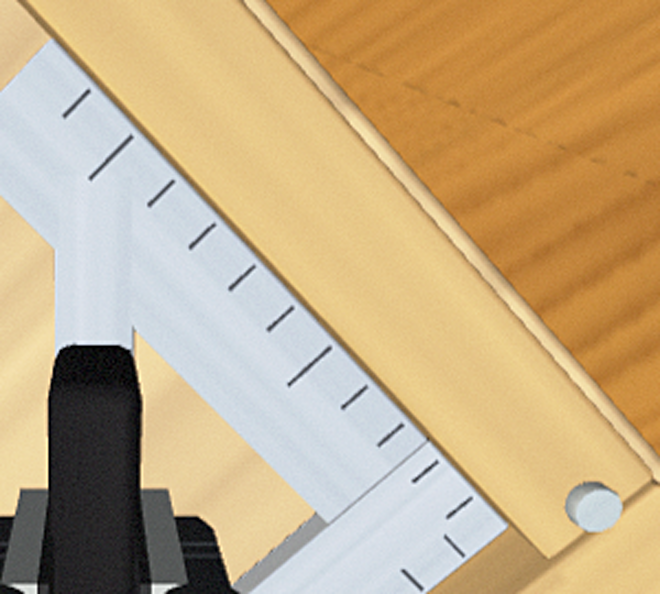

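The crop shows no gap between the leg and the side rail. The rail's outer edge is parallel to the board's edge, so the frame is square. I'll let it settle, check again and hand in.

>>> carry_out(
  moves="0 0.1 0 0 0 0.1 5;0 0.1 0 0 0 0.1 5;0 0.1 0 0 0 0.1 5;0 0.1 0 0 0 0.1 5",
)

```text
time: 12.2
ee_pos: [0.5659, 0.1541, 0.0386]
tcp_rot: [-179.8, -0.0, 146.5]
wrist_force: [-7.8, -12.2, 2.6]
opening: 0.0126
grasp_force: 79.5
```

```bash
python3 s.py
```

```text
12.2 [0.5658725  0.15409852 0.03860153] [-1.79753508e+02 -1.68237455e-02  1.46501690e+02] [ -7.80672746 -12.1519211    2.57729026] [-2.48300265  1.63075234 -0.22392176] board Fx,Fy -10.018370054879092 -10.404155005846459
```

```bash
python3 -c "
from workcell import bot
print(bot.job_done())"
```

```text
the job is handed in; nothing more can be done
None
```

I handed the job in at 12.2 s with the middle-sized square still gripped by its bar and pressed into the corner, about 10 N on each rail; the camera showed the side rail square and flush, and contact forces (not camera) indicated the end rail was flush.

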